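# Spread a snap ring onto the trolley wheel's axle stub and hold it at the groove

## Task

The supply trolley's wheel lies on the red top with its axle stub pointing up. First clear the two packing offcuts off the wheel into the light-blue bin; then take the snap-ring pliers by their orange grips, squeeze them fully so that the brass ring spreads, bring the spread ring over the tip of the axle stub and slide it down to the groove, just above the hub boss, without pressing hard. Finish while holding it there, pliers level and grips still squeezed (do not let go or put anything down), and leave the tape, bottle and lunch box alone.

Things in the scene. Friction and masses are not known exactly. Their poses are not given: they have to be found in the camera images.
- wheel: grey caster wheel with black tyre, lying flat, fixed, 140 mm diameter; origin on its axis at table height, z up. Grey face 32 mm above the table out to radius 56 mm, tyre 28 mm high outside it. In the middle a dark hub boss, 36 mm diameter, top 40 mm above the table; out of it rises the bright axle stub. The ring's groove (25 mm diameter, 6 mm wide) is right on top of the boss
- groove (a point): point on the axle's axis, 42 mm above the table: where the ring's centre plane lies when the ring just rests on the hub boss
- axle_tip (a point): top centre of the axle stub, 78 mm above the table; the stub is 28 mm in diameter, coned to 16 mm over its last 10 mm
- lump_a: loose cork offcut on the wheel's face, block 28 x 24 x 24 mm (x, y, z) with a 3 mm crumb on top, 20 g; origin at the centre of its underside. At the start it lies about 46 mm from the axle, its x axis along the wheel's radius within about 20 degrees, so a grip across its 24 mm y width keeps the fingers clear of boss and axle
- lump_b: loose white card packing offcut with a brown band, same size and origin, on the other side of the axle
- bin: light-blue open bin, fixed, 130 x 130 mm, 70 mm high, wall 4 mm; origin at the centre of its underside
- bin_in (a point): centre of the bin's inner floor
- stand: fixed wooden stand that carries the pliers: block 85 x 22 mm, 36 mm high, on a 110 x 34 x 6 mm foot; its yaw is that of the pliers at the start (within 0.05 rad), its origin is under the pliers' pivot
- pliers: loose snap-ring pliers, about 0.2 kg, lying level on the stand; origin on the pivot at the underside of the steel body (36 mm above the table at the start), x towards the ring, z up. A steel spine 14 mm wide, 8 mm high runs back to x = -95 mm. Ahead of the pivot two jaws end in tips bent down at x = 48 mm; they carry the brass ring, which cannot come off them
- grips (a point): centre between the two orange grips at mid height: pliers x = -60, y = 0, z = 11 mm. The grips are 80 mm long (x = -100 to -20 mm) and 18 mm high, with flat upright outer faces parallel to x, 62 mm apart at rest and 44 mm fully squeezed. They are linked and move in equally, so the ring stays on the pliers' x axis
- ring (a point): centre of the brass snap ring when spread: pliers x = 61, y = 0, z = -10 mm. The ring is 4 mm round wire lying flat (2 mm above and below this point). Relaxed its inside is 25 mm across and will not pass the axle; fully spread it clears the 28 mm axle by about 2 to 3 mm all round
- grip_l (a joint): squeeze of the pliers: inward travel of each grip, 0 at rest (ring relaxed) to 0.009 m at the stop (ring fully spread). A spring pushes back on each finger with about 2 N at rest and 7 N fully squeezed; a grip force of 20 N or more takes them to the stop
- tape: bystander: green tape roll lying flat, 84 mm diameter, 22 mm high; origin at the centre of its underside
- bottle: bystander: small white bottle with blue cap, 52 mm diameter, 120 mm high; origin at the centre of its underside
- lunchbox: bystander: pink plastic box with white lid, 96 x 136 x 53 mm; origin at the centre of its underside

How it is judged:
On the way, in this order (a step that is already met when the one before it is completed fails the run):
1. both offcuts lie in the bin, let go (x of lump_a in the frame of bin_in between -0.063 and 0.063 m and y of lump_a in the frame of bin_in between -0.063 and 0.063 m and z of each of lump_a, lump_b in the frame of bin_in below 0.06 m and contact force between the fingers and lump_a below 0.5 N and x of lump_b in the frame of bin_in between -0.063 and 0.063 m and y of lump_b in the frame of bin_in between -0.063 and 0.063 m and contact force between the fingers and lump_b below 0.5 N), for 0.2 s.
2. the pliers are lifted clear of their stand in the gripper, squeezed so that the ring is spread (value of joint grip_l above 0.0072 m and contact force between the fingers and pliers above 4 N and z of pliers in the frame of stand above 0.046 m), for 0.2 s.
3. the spread ring is above the axle's tip, over its axis (value of joint grip_l above 0.0072 m and contact force between the fingers and pliers above 4 N and horizontal distance between ring and axle_tip below 0.01 m and z of ring in the frame of axle_tip above 0 m), for 0.1 s.
At the end, for the whole second after the job is handed in: Offcuts in the bin. The gripper still holds the pliers (over 4 N), still, level within 8 degrees, squeezed at least 7.2 of 9 mm; the ring surrounds the axle (centre within 7 mm of its axis), from resting on the hub boss to 4.5 mm above that, pressing on the wheel with under 20 N (all of step 1 and value of joint grip_l above 0.0072 m and contact force between the fingers and pliers above 4 N and horizontal distance between ring and groove below 0.007 m and z of ring in the frame of groove between -0.003 and 0.0045 m and angle between pliers's own z axis and vertical below 0.15 rad and contact force between pliers and wheel below 20 N and linear speed of pliers below 0.02 m/s); the arm keeps its last pose, push and grip.
It fails at once if the tape roll is knocked over or shoved more than 30 mm (distance of tape from where it was at the start of the episode above 0.03 m or angle between tape's own z axis and vertical above 0.5 rad).
It fails at once if the bottle is knocked over or shoved more than 30 mm (distance of bottle from where it was at the start of the episode above 0.03 m or angle between bottle's own z axis and vertical above 0.5 rad).
It fails at once if the lunch box is knocked over or shoved more than 30 mm (distance of lunchbox from where it was at the start of the episode above 0.03 m or angle between lunchbox's own z axis and vertical above 0.5 rad).
It also fails if it takes over 64 s, if anything falls off the work surface, if the arm or the gripper's body presses on something with over 40 N, if the wrist force passes 120 N, or if a joint passes its speed limit or range.

## Robot

A 7-joint arm with a two-finger parallel gripper is mounted at the origin on the work surface. World frame = base frame: x ahead of the robot, y to its left, z up, the work surface at z = 0. Lengths are in m, angles in rad, forces in N, time in s.
With the tool pointing down it reaches from about 0.425 to 0.825 m from the base axis. Payload 3.6 kg.
Tool frame: the origin (TCP) lies where the fingers leave the gripper's body, on its centre line; the fingertips stand 73 mm ahead of it and the grasp point (between the pads) lies 54 mm ahead of it; x points along the fingers, y is the direction in which the jaws open and shut, and the axes are right-handed (so a half turn about x gives the same grasp; the last joint's range is limited). The gripper opens to 85 mm and grips with 20 to 120 N. Pads are 22 mm wide; open, the fingers measure 114 mm over their backs; the gripper's body (76 mm by 85 mm) begins 54 mm behind the grasp point. The pads swing forward as they close: fully open they stand 13 mm farther back than shut.
Start: joints at [-1.256, 0.615, -0.013, 1.423, 0.008, 1.103, -0.04], TCP at [0.218, 0.612, 0.304] pointing down, gripper open.
Joint ranges: [-3.12, 3.12], [-0.3, 2.06], [-1.34, 1.32], [0.26, 2.42], [-1.36, 4.5], [0.01, 1.98], [-2.84, 2.84]. Speed limits (rad/s): [2.79, 2.79, 3.14, 3.14, 3.14, 3.14, 3.14].

## Interface

Orientations are given as a unit quaternion [x, y, z, w].
In Python, from station import arm, snapshot, camera_info, ticket gives the robot as it stands. Calls block until the motion is done:
- arm.movep(position, orientation): joint-space move of the TCP to a pose.
- arm.line_to(position, velocity=0.15, ori=None): straight line of the TCP; ori=None keeps the orientation; velocity is the mean speed in m/s.
- arm.move_j(angles): joint-space move.
- arm.move_gripper(opening, effort=None): opening from 0.0 (shut) to 1.0 (fully open); effort is the grip in N (None keeps the last); returns when the fingers have stopped.
- arm.pause(seconds).
- arm.ik(position, orientation): joint angles nearest the present ones, or None.
- snapshot(name): name is "side" or "top" or "wrist"; returns the picture (384x512x3 uint8, blue, green, red); there is no depth.
- camera_info(name): a dict with "fx", "fy", "cx", "cy" (pixels), "R" (3x3) and "t" (3): a world point X has camera coordinates R X + t; the wrist camera has in their place "T_tool_cam" (4x4, takes a point from camera to tool coordinates, whose origin is the TCP and whose axes are the tool frame's). Camera axes: x right, y down, z forward; pixel columns grow to the right and rows downward; lengths in m; the calibration is good to about 2 mm. The wrist camera is an equidistant fisheye: a pixel r from the principal point sees the ray r / f radians off the axis. A picture is of the moment at which its call begins: read the wrist's pose just before it. camera_info takes no time and is no camera call.
A pose or a line that the arm cannot do raises arm.MotionError and nothing moves.
- ticket.finish_job(): hands the job in, once; it reports no verdict.
Readings, each from a call of its own:
- arm.read_time(): time.
- arm.read_joint_positions(): joint angles.
- arm.read_dq(): joint speeds.
- arm.read_effort(): joint torques, N m.
- arm.read_tool_pos(): TCP position.
- arm.read_eef_rot(): TCP orientation.
- arm.read_ft_force(): force on the tool from outside, world axes, zero at the start.
- arm.read_wrist_torque(): the same for the moment, N m.
- arm.read_opening(): opening from 0.0 (shut) to 1.0 (fully open).
Only numpy, scipy, OpenCV 4.12 (cv2) and the standard library are available. Lean on these libraries where they do the work, as an engineer would, in place of code of your own. Each camera call takes 0.05 s, during which the arm holds its last target. There are 200 camera calls.

## Working session

There is one attempt and no reset: what is moved stays moved. The work goes in short steps, each a Python script; the robot and the scene stay as the last script left them, time stands still between calls to the robot, and variables do not carry over. Pictures are saved under pics/ and viewed, about 8 in all and at most 12, crops included, and the job is handed in when it is done.

```bash
ls; mkdir -p pics; python3 - <<'E'
from station import arm, snapshot, camera_info
import cv2, numpy as np
for n in ("top","side","wrist"):
    cv2.imwrite(f"pics/{n}0.png",snapshot(n)); print(n,camera_info(n))
a=cv2.imread("pics/top0.png"); cv2.imwrite("pics/top0b.png",cv2.resize(a,(800,600),interpolation=cv2.INTER_CUBIC))
print(arm.read_tool_pos(),arm.read_eef_rot(),arm.read_time(),arm.read_opening())
E
```

```text
pics
top {'fx': 358.81466311073956, 'fy': 358.81466311073956, 'cx': 247.66034429411582, 'cy': 189.97486919977726, 'R': array([[-0.02110078, -0.99959501,  0.01909376],
       [-0.98825896,  0.01796324, -0.15172853],
       [ 0.1513241 , -0.02207117, -0.98823777]]), 't': array([-0.0184268 ,  0.61533964,  0.7135925 ])}
side {'fx': 372.73595303941954, 'fy': 372.73595303941954, 'cx': 261.2958527121472, 'cy': 185.39395259070974, 'R': array([[ 0.86072027, -0.50877579, -0.01754472],
       [-0.30973912, -0.49602743, -0.81118337],
       [ 0.4040078 ,  0.70363625, -0.58452863]]), 't': array([-0.54725847,  0.23231021,  0.55199739])}
wrist {'fx': 297.3186396354542, 'fy': 297.3186396354542, 'cx': 250.85130485206363, 'cy': 190.70079770467194, 'T_tool_cam': array([[ 1.13296615e-04, -3.06684138e-01,  9.51811340e-01,
        -7.04453964e-02],
       [ 9.99999957e-01,  2.91710988e-04, -2.50401270e-05,
        -4.94002710e-04],
       [-2.69974416e-04,  9.51811302e-01,  3.06684158e-01,
        -8.01030850e-02],
       [ 0.00000000e+00,  0.00000000e+00,  0.00000000e+00,
         1.00000000e+00]])}
[0.2176985  0.61198605 0.3029899 ] [ 0.11952883  0.69692862 -0.12093645  0.69669055] 0.15 1.000795238462275
```

View pics/top0b.png

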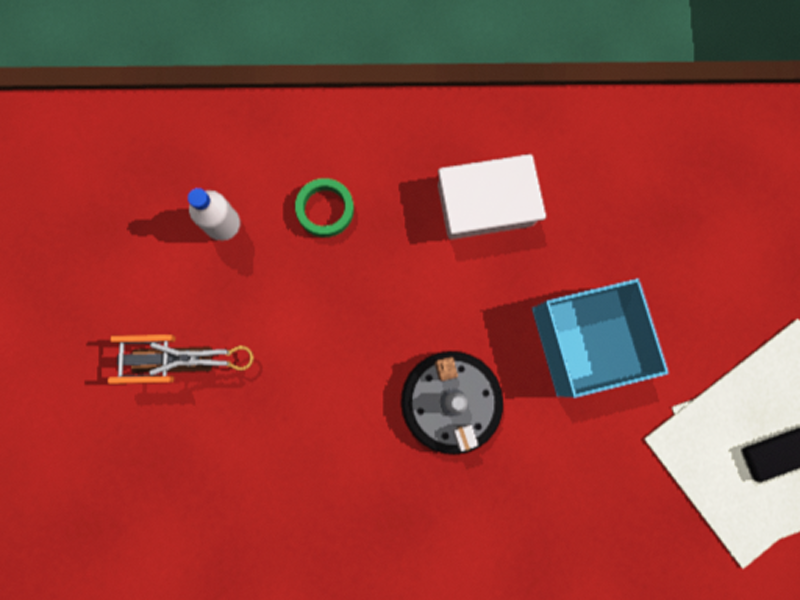

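View pics/side0.png

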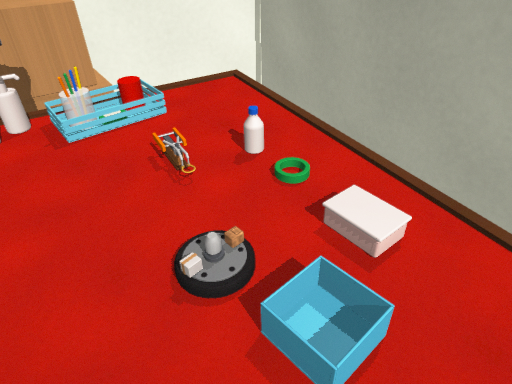

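The top view shows the wheel at about (453,402), with cork offcut at (447,367) and white at (466,437). The bin is at (607,338), and the pliers are at the left with the ring at (240,358) and grips at y≈338 and 380. The side view agrees. Next I'll back-project these points.

```bash
cat > h.py <<'E'
from station import arm, snapshot, camera_info
import cv2, numpy as np
from scipy.spatial.transform import Rotation as Rn
def bp(n,u,v,z):
    c=camera_info(n);R,t=c["R"],c["t"]
    d=R.T@np.array([(u-c["cx"])/c["fx"],(v-c["cy"])/c["fy"],1]);o=-R.T@t
    return o+d*(z-o[2])/d[2]
def wpose():
    T=np.eye(4);T[:3,:3]=Rn.from_quat(arm.read_eef_rot()).as_matrix();T[:3,3]=arm.read_tool_pos()
    return T@camera_info("wrist")["T_tool_cam"]
def wbp(T,u,v,z):
    c=camera_info("wrist");x,y=(u-c["cx"])/c["fx"],(v-c["cy"])/c["fy"];r=np.hypot(x,y)
    k=np.sin(r)/r if r>1e-9 else 1
    d=T[:3,:3]@np.array([x*k,y*k,np.cos(r)]);return T[:3,3]+d*(z-T[2,3])/d[2]
def down(yaw):  # tool x down, tool y (jaw direction) at yaw
    y=np.array([np.cos(yaw),np.sin(yaw),0]);x=np.array([0,0,-1.]);
    return Rn.from_matrix(np.c_[x,y,np.cross(x,y)]).as_quat()
E
python3 - <<'E'
from h import *
print(Rn.from_quat(arm.read_eef_rot()).as_matrix().round(3))
s=1/1.5625
for k,u,v,z in [("wheel",452.5,402.5,.028),("axle",459,402,.078),("la",447,367,.056),("lb",466,436,.056),("b1",548,301,.07),("b2",638,280,.07),("b3",667,372,.07),("b4",576,396,.07),
  ("ring",240,358,.026),("gL0",110,338,.056),("gL1",173,338,.056),("gR0",109,380,.056),("gR1",173,380,.056)]:
    p=bp("top",u*s,v*s,z);print(k,p.round(4),np.hypot(*p[:2]).round(3))
for k,u,v,z in [("axle",213,238,.078),("ring",188,169,.026),("la",234,233,.056),("lb",191,260,.056)]:print("side",k,bp("side",u,v,z).round(4))
a=cv2.imread("pics/top0.png")
c1=cv2.resize(a[205:250,50:175],None,fx=6,fy=6,interpolation=cv2.INTER_CUBIC)
c2=cv2.resize(a[220:295,253:328],None,fx=4,fy=4,interpolation=cv2.INTER_CUBIC)
m=np.zeros((580,750,3),np.uint8);m[:270]=c1;m[275:575,:300]=c2
b=cv2.imread("pics/side0.png");m[275:575,310:]=cv2.resize(b[225:300,160:270],(440,300),interpolation=cv2.INTER_CUBIC);cv2.imwrite("pics/crop1.png",m)
E
```

```text
[[-0.001  0.335  0.942]
 [-0.002  0.942 -0.335]
 [-1.    -0.002  0.   ]]
wheel [ 0.4713 -0.1167  0.028 ] 0.486
axle [ 0.4736 -0.1183  0.078 ] 0.488
la [ 0.5185 -0.1075  0.056 ] 0.53
lb [ 0.4293 -0.1288  0.056 ] 0.448
b1 [ 0.6019 -0.2427  0.07  ] 0.649
b2 [ 0.628  -0.3652  0.07  ] 0.726
b3 [ 0.5058 -0.3923  0.07  ] 0.64
b4 [ 0.4776 -0.2709  0.07  ] 0.549
ring [0.5373 0.1715 0.026 ] 0.564
gL0 [0.5654 0.3347 0.056 ] 0.657
gL1 [0.5638 0.2525 0.056 ] 0.618
gR0 [0.5108 0.333  0.056 ] 0.61
gR1 [0.5091 0.2505 0.056 ] 0.567
side axle [ 0.4712 -0.1264  0.078 ]
side ring [0.5365 0.1681 0.026 ]
side la [ 0.5155 -0.1121  0.056 ]
side lb [ 0.4276 -0.132   0.056 ]
```

View pics/crop1.png

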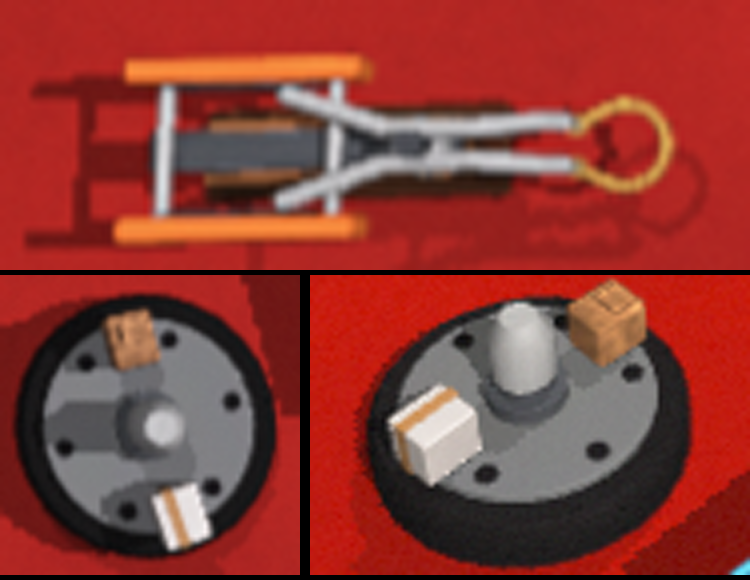

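Both cameras agree: wheel axis is about (0.472,-0.118), and the offcuts sit at ±46 mm along a yaw of about 13°. The pliers point to -y, with grips at about (0.537,0.293). Next is a close look over the wheel.

```bash
python3 - <<'E'
from h import *
for y in (103,-77):
    print(y,np.round(arm.ik([.472,-.118,.25],down(np.radians(y))),2))
for y in (0,180): print(y,np.round(arm.ik([.537,.293,.12],down(np.radians(y))),2),np.round(arm.ik([.473,.003,.12],down(np.radians(y))),2))
q=arm.read_joint_positions()
best=min((103,-77),key=lambda y:abs(arm.ik([.472,-.118,.25],down(np.radians(y)))[6]))
arm.movep([.472,-.118,.25],down(np.radians(best)));arm.move_gripper(.62,20);print(best,arm.read_time())
T=wpose();np.save("T1.npy",T);im=snapshot("wrist");cv2.imwrite("pics/w1.png",cv2.resize(im,(800,600),interpolation=cv2.INTER_CUBIC))
E
```

```text
103 [ 0.11  0.44  0.13  1.96 -0.08  0.75  2.08]
-77 [-0.42  0.6   0.97  1.97 -0.63  0.9  -0.46]
0 [-0.66  0.78  0.21  1.72 -0.24  0.66 -0.32] [-0.18  0.65  0.19  2.11 -0.29  0.41  0.24]
180 [-0.26  0.82 -0.47  1.7   0.51  0.74  2.16] [ 0.22  0.67 -0.41  2.1   0.57  0.48  2.52]
-77 3.3083
```

View pics/w1.png

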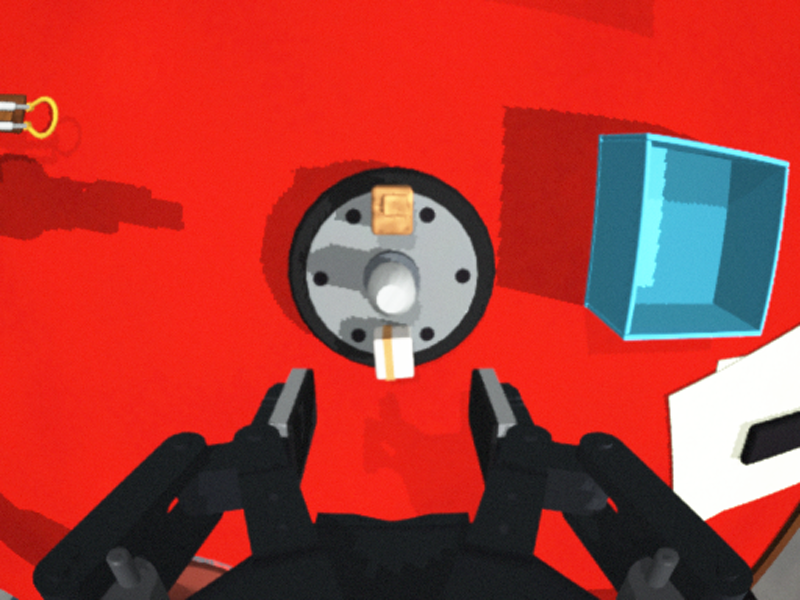

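The wrist view shows cork top at (392,207), white top at (395,360) and axle tip at about (391,293). Both offcuts are aligned with the jaw direction.

```bash
python3 - <<'E'
from h import *
T=np.load("T1.npy");s=1/1.5625
for k,u,v,z in [("axle",391,293,.078),("tyreL",290,270,.028),("tyreR",495,270,.028),("tyreT",392,168,.028),("la",392,207,.056),("lb",395,360,.056),("ring",42,117,.026),
 ("b",600,136,.07),("b",648,133,.07),("b",789,162,.07),("b",762,335,.07),("b",627,340,.07)]:
    print(k,wbp(T,u*s,v*s,z).round(4))
E
```

```text
axle [ 0.4735 -0.1167  0.078 ]
tyreL [ 0.4589 -0.0515  0.028 ]
tyreR [ 0.4894 -0.1834  0.028 ]
tyreT [ 0.5379 -0.1023  0.028 ]
la [ 0.517  -0.1072  0.056 ]
lb [ 0.4245 -0.1305  0.056 ]
ring [0.5356 0.171  0.026 ]
b [ 0.5885 -0.2113  0.07  ]
b [ 0.6011 -0.2417  0.07  ]
b [ 0.629  -0.3676  0.07  ]
b [ 0.5027 -0.3969  0.07  ]
b [ 0.4747 -0.272   0.07  ]
```

```bash
python3 - <<'E'
from h import *
q=down(np.radians(-77));rad=np.array([np.cos(np.radians(13)),np.sin(np.radians(13))]);B=np.array([.5525,-.3185])
for n,p,o in (("a",[.519,-.1068],.027),("b",[.4265,-.130],-.027)):
    p=np.array(p)
    arm.movep([*p,.16],q); arm.line_to([*p,.109],.12)
    print(n,arm.read_ft_force().round(2)); arm.move_gripper(0,25); print("open",arm.read_opening(),arm.read_ft_force().round(2))
    arm.line_to([*p,.2],.2); b=B+o*rad
    print("held",arm.read_opening())
    arm.movep([*b,.2],q); arm.line_to([*b,.112],.2); arm.move_gripper(.6,25); arm.line_to([*b,.2],.25); print(arm.read_time())
T=wpose();np.save("T2.npy",T);a=snapshot("top");w=snapshot("wrist")
m=np.hstack([cv2.resize(a[150:300,230:],(500,266)),cv2.resize(w,(300,266),interpolation=cv2.INTER_AREA)])
cv2.imwrite("pics/c2.png",m)
E
```

```text
a [-0.85 -0.28 -0.55]
open 0.27442888270904836 [-0.18  0.52  5.69]
held 0.27717232593050994
7.7417
b [0.06 0.81 0.2 ]
open 0.27572541766794806 [ 0.33 -0.25  4.14]
held 0.277616450698497
12.575
```

View pics/c2.png

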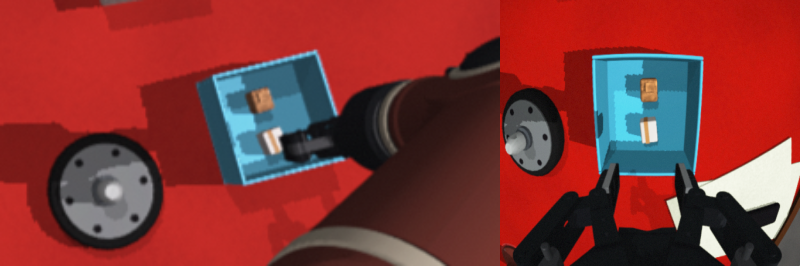

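Both offcuts are lying in the bin. Next I go above the pliers for a close look.

```bash
python3 - <<'E'
from h import *
q=down(0)
arm.movep([.5375,.2925,.22],q); arm.move_gripper(1.0)
T=wpose();np.save("T3.npy",T);w=snapshot("wrist");cv2.imwrite("pics/w3.png",cv2.resize(w,(800,600),interpolation=cv2.INTER_CUBIC));print(arm.read_time(),arm.read_tool_pos())
E
```

```text
15.375 [0.53754597 0.29244022 0.21998249]
```

View pics/w3.png

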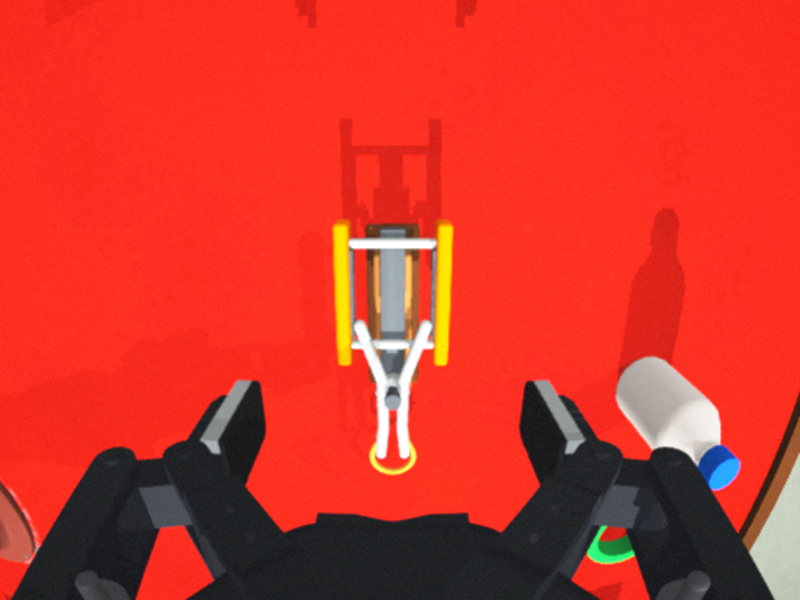

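The pliers are seen end-on: grips at u 334–453, v 222–364, ring at (393,457).

```bash
python3 - <<'E'
from h import *
T=np.load("T3.npy");s=1/1.5625
P={k:wbp(T,u*s,v*s,z) for k,u,v,z in [("Lr",334,222,.056),("Rr",453,222,.056),("Lf",339,364,.056),("Rf",449,364,.056),("ring",393,457,.026),("tip",393,452,.026)]}
for k in P: print(k,P[k].round(4))
m1=(P["Lr"]+P["Rr"])/2;m2=(P["Lf"]+P["Rf"])/2
print(m1,m2,(m1+m2)/2,np.degrees(np.arctan2(*(m2-m1)[1::-1])),np.degrees(np.arctan2(*(P["ring"]-m1)[1::-1])))
E
```

```text
Lr [0.5064 0.3362 0.056 ]
Rr [0.5671 0.3362 0.056 ]
Lf [0.5062 0.2564 0.056 ]
Rf [0.568  0.2564 0.056 ]
ring [0.5367 0.1683 0.026 ]
tip [0.5367 0.1728 0.026 ]
[0.53673799 0.33619038 0.056     ] [0.53710678 0.25642915 0.056     ] [0.53692239 0.29630976 0.056     ] -89.73508102094299 -90.01545708918023
```

```bash
python3 - <<'E'
from h import *
q=down(0);x,y=.537,.2935
arm.movep([x,y,.15],q); arm.line_to([x,y,.099],.1); print(arm.read_ft_force().round(2))
arm.move_gripper(0,60); print("open",arm.read_opening(),arm.read_ft_force().round(2))
arm.line_to([x,y,.115],.05);arm.line_to([x,y,.19],.15); print("open",arm.read_opening(),arm.read_ft_force().round(2))
X,Y=.473,-.117+.121
arm.movep([X,Y,.19],q); arm.pause(.2)
print(arm.read_time(),arm.read_tool_pos(),arm.read_opening())
T=wpose();np.save("T4.npy",T)
a=snapshot("top");b=snapshot("side");w=snapshot("wrist")
for n,i in zip("tsw",(a,b,w)): cv2.imwrite(f"pics/{n}4raw.png",i)
c=camera_info("top");
def proj(n,p):
    c=camera_info(n);k=c["R"]@np.array(p)+c["t"];return int(c["fx"]*k[0]/k[2]+c["cx"]),int(c["fy"]*k[1]/k[2]+c["cy"])
def crop(n,i):
    u,v=proj(n,[.473,-.09,.09]);print(n,u-50,v-37);return cv2.resize(i[v-37:v+38,u-50:u+50],(400,300),interpolation=cv2.INTER_CUBIC)
m=np.zeros((600,800,3),np.uint8);m[:300,:400]=crop("top",a);m[:300,400:]=crop("side",b)
m[300:,:400]=cv2.resize(w,(400,300),interpolation=cv2.INTER_AREA);m[300:,400:]=cv2.resize(w[230:380,150:350],(400,300),interpolation=cv2.INTER_CUBIC)
cv2.imwrite("pics/c4.png",m)
E
```

```text
[-0.02 -0.54  1.31]
open 0.49351666351305784 [-1.51 -0.89  6.97]
open 0.4885979597405358 [ 0.39 -0.38 -2.91]
19.3417 [0.47356329 0.00537865 0.18978124] 0.4917841514881857
top 230 221
side 154 182
```

View pics/c4.png

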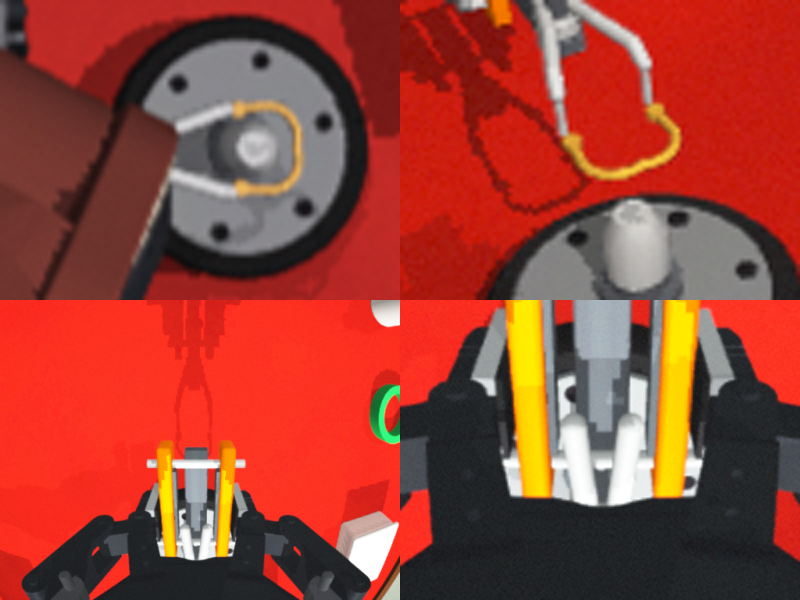

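The top crop shows ring ends at (241,107) and (241,188), the far bow at u≈299, and the axle tip at about (255,147), already inside the spread ring. The side crop agrees: ring ends at (573,142) and (655,110), level above the tip. Next I triangulate.

```bash
python3 - <<'E'
from h import *
def P(n):
    c=camera_info(n);K=np.array([[c["fx"],0,c["cx"]],[0,c["fy"],c["cy"]],[0,0,1]]);return K@np.c_[c["R"],c["t"]]
def tri(a,b):
    X=cv2.triangulatePoints(P("top"),P("side"),np.array(a,float).reshape(2,1),np.array(b,float).reshape(2,1))[:,0];return (X[:3]/X[3]).round(4)
t=lambda u,v:(230+u/4,221+v/4); s=lambda u,v:(154+(u-400)/4,182+v/4)
# top lower tip (241,188) has smaller x
print("tip x-",tri(t(241,188),s(573,142)),"tip x+",tri(t(241,107),s(655,110)))
print("axle tri",tri(t(255,147),s(633,213)))
for z in (.113,.117):
    print(z,*[bp("top",*t(*p),z).round(4) for p in ((241,107),(241,188),(299,148))])
    print(z,"side",*[bp("side",*s(*p),z).round(4) for p in ((573,142),(655,110))])
print("axle top",bp("top",*t(255,147),.078).round(4),"side",bp("side",*s(633,213),.078).round(4))
E
```

```text
tip x- [ 0.456  -0.1059  0.1138] tip x+ [ 0.4926 -0.1069  0.1152]
axle tri [ 0.473  -0.1185  0.0768]
0.113 [ 0.4927 -0.1073  0.113 ] [ 0.4553 -0.1058  0.113 ] [ 0.4731 -0.1339  0.113 ]
0.113 side [ 0.4568 -0.1053  0.113 ] [ 0.4934 -0.1043  0.113 ]
0.117 [ 0.4928 -0.1067  0.117 ] [ 0.4555 -0.1053  0.117 ] [ 0.4733 -0.1332  0.117 ]
0.117 side [ 0.4554 -0.1099  0.117 ] [ 0.4916 -0.1089  0.117 ]
axle top [ 0.4727 -0.1182  0.078 ] side [ 0.4728 -0.1198  0.078 ]
```

```bash
python3 - <<'E'
from h import *
print(arm.read_ft_force().round(2))
p=np.array([.4728,.0037,.154])
arm.line_to(p,.08);arm.pause(.3);print(arm.read_tool_pos(),arm.read_ft_force().round(2),arm.read_time())
a=snapshot("top");b=snapshot("side");cv2.imwrite("pics/t5raw.png",a);cv2.imwrite("pics/s5raw.png",b)
m=np.hstack([cv2.resize(a[235:285,265:315],(400,400),interpolation=cv2.INTER_CUBIC),cv2.resize(b[205:255,187:237],(400,400),interpolation=cv2.INTER_CUBIC)])
cv2.imwrite("pics/c5.png",m)
E
```

```text
[ 0.26 -0.23 -2.24]
[0.47299832 0.00373663 0.15435497] [-0.17  0.31 -1.74] 20.3917
```

View pics/c5.png

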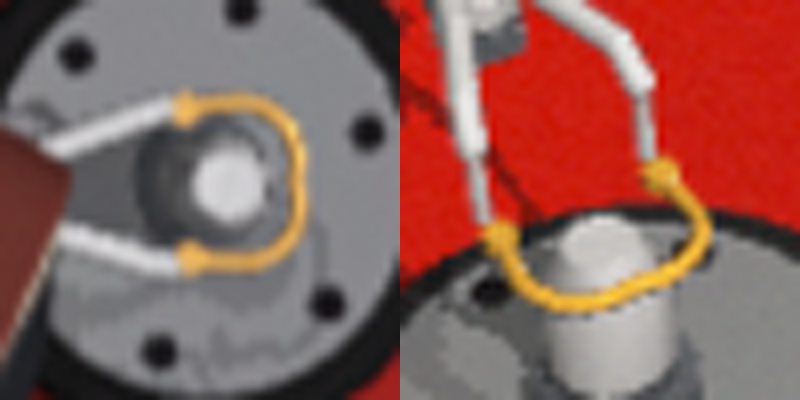

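With the ring in the plane of the tip, it is centred across (wires at v=105 and 260, tip at v=184). The far bow (u=299) clears the 28 mm axle by only about 1.3 mm. I'll shift 1.2 mm in -y, then descend step by step watching the force.

```bash
python3 - <<'E'
from h import *
p=np.array([.4728,.0025,.154]);arm.line_to(p,.03);arm.pause(.2)
f0=arm.read_ft_force();print(f0.round(2))
for z in np.r_[np.arange(.148,.1225,-.004),np.arange(.1205,.115,-.001)]:
    arm.line_to([p[0],p[1],z],.03);arm.pause(.15)
    f=arm.read_ft_force()-f0;print(arm.read_tool_pos().round(4),f.round(2))
    if np.hypot(*f[:2])>6 or f[2]>4: break
a=snapshot("top");b=snapshot("side");print(arm.read_time(),arm.read_opening())
m=np.hstack([cv2.resize(a[235:285,265:315],(400,400),interpolation=cv2.INTER_CUBIC),cv2.resize(b[205:280,175:250],(400,400),interpolation=cv2.INTER_CUBIC)])
cv2.imwrite("pics/c6.png",m)
E
```

```text
[ 0.05 -0.98 -1.78]
[0.4728 0.0025 0.148 ] [ 0.53  1.04 -0.46]
[0.4728 0.0025 0.144 ] [-0.24  0.59 -0.05]
[0.4728 0.0025 0.14  ] [-0.09  1.03 -0.16]
[0.4728 0.0025 0.136 ] [ 0.9   1.47 -1.07]
[0.4728 0.0024 0.132 ] [ 0.75  1.28 -1.07]
[0.4728 0.0025 0.128 ] [ 0.49  2.27 -0.78]
[0.4728 0.0025 0.124 ] [ 0.06  0.67 -0.11]
[0.4728 0.0025 0.1205] [-0.46  1.38  0.02]
[0.4728 0.0025 0.1195] [0.15 1.15 0.47]
[0.4728 0.0025 0.1185] [ 0.03  1.09 -0.43]
[0.4728 0.0025 0.1175] [ 0.15  1.82 -0.21]
[0.4729 0.0025 0.1166] [0.01 1.32 1.72]
[0.4729 0.0026 0.1156] [-0.13  2.53  2.48]
26.5583 0.4939384106569303
```

View pics/c6.png

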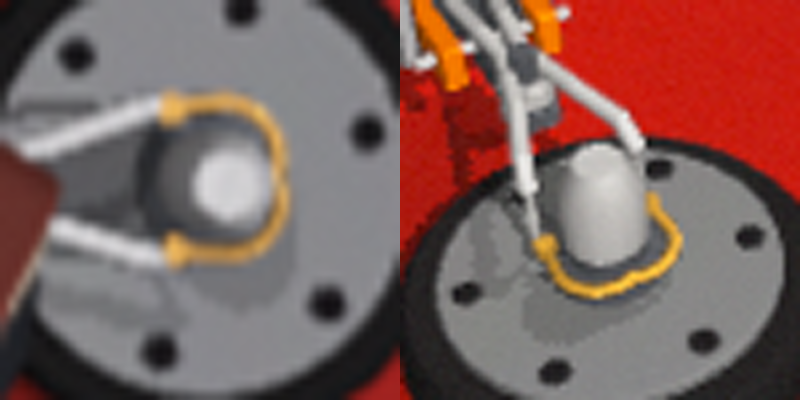

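The ring sits around the stub just above the boss. Light contact began at tool z≈0.117, which matches the groove height. I'll check the centring numerically and ease off 0.8 mm.

```bash
python3 - <<'E'
from h import *
t=lambda u,v:(265+u/8,235+v/8); s=lambda u,v:(175+(u-400)*.1875,205+v*.1875)
print("top tips/far",*[bp("top",*t(*p),.042).round(4) for p in((172,107),(176,249),(281,185))],"axle tip",bp("top",*t(228,184),.078).round(4))
print("side tip",bp("side",*s(544,243),.042).round(4))
p=arm.read_tool_pos();arm.line_to([.4728,.0025,.1166],.02);arm.pause(.6)
print(arm.read_tool_pos().round(4),arm.read_ft_force().round(2),arm.read_opening(),np.abs(arm.read_dq()).max(),arm.read_time())
E
```

```text
top tips/far [ 0.4909 -0.1091  0.042 ] [ 0.4546 -0.1088  0.042 ] [ 0.4703 -0.1367  0.042 ] axle tip [ 0.4722 -0.1177  0.078 ]
side tip [ 0.4552 -0.1084  0.042 ]
[0.4728 0.0025 0.1166] [ 0.49  0.34 -0.68] 0.49145249268299673 0.0012578556481240607 27.4083
```

The estimates put the ring centre 0–4.3 mm past the axis, with 3 mm clearance at the far bow. I'll move 1 mm back as a hedge, check, and hand in.

```bash
python3 - <<'E'
from h import *
from station import ticket
arm.line_to([.4728,.0025,.1174],.02);arm.line_to([.4728,.0035,.1174],.02);arm.pause(.6)
f=arm.read_ft_force();print(arm.read_tool_pos().round(4),f.round(2),arm.read_opening(),arm.read_time())
if np.linalg.norm(f)<10: ticket.finish_job();print("done")
E
```

```text
[0.4728 0.0035 0.1174] [-0.73  0.15 -1.42] 0.4883226954111387 28.5083
the job is handed in; nothing more can be done
done
```

I cleared both offcuts into the bin, then picked up the pliers and squeezed them at 60 N. I brought the spread ring over the axle tip and lowered it until it touched the hub boss lightly. I then backed off about 1–2 mm and handed in at 28.5 s, still holding the pliers squeezed.

**Last checks:**
- **Height:** contact came at tool z ≈ 0.117, which puts the ring at about 0.042, the groove height. I handed in at 0.1174, so the ring should be at or just above the boss.
- **Force:** the wrist read about 1.6 N, close to the level with the pliers hanging free.
- **Squeeze and level:** the gripper opening was 0.488, or about 42 mm. That is slightly under the 44 mm stop, so I take the grips as fully squeezed. The pliers looked level in the last side view, taken before the final small moves.
- **Centring:** my estimates disagreed by about 4 mm along the pliers' axis. The ring's far side and the tool position put it on the axis; the jaw tips put it about 4 mm beyond. I moved 1 mm back as a compromise, which should leave it within about 3–4 mm of the axis, inside the 7 mm limit.

I took no picture after the last 1 mm move. I also did not check the tape, bottle and lunch box again, but the arm never worked near them.

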